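# Refit the filter-bay cover of a moisture analyser

### The arm

A 6-joint arm with a two-finger parallel gripper is mounted at the origin on the work surface. World frame = base frame: x ahead of the robot, y to its left, z up, the work surface at z = 0. Lengths are in m, angles in rad, forces in N, time in s.
With the tool pointing down it reaches from about 0.3 to 0.775 m from the base axis. Payload 14.6 kg.
Tool frame: the origin (TCP) lies at the centre of the arm's flange, where the gripper is bolted on; the fingertips stand 199 mm ahead of it and the grasp point (between the pads) lies 180 mm ahead of it; z points along the fingers, y is the line along which they close (so a half turn about z gives the same grasp; the last joint's range is limited). The gripper opens to 94 mm and grips with 3 to 60 N. Pads are 16 mm wide; open, the fingers measure 119 mm over their backs; the gripper's body (75 mm by 177 mm) begins 78 mm behind the grasp point.
Start: joints at [1.101, 0.3, 1.521, -0, 1.321, -0.067], TCP at [0.216, 0.506, 0.405] pointing down, gripper open.
Joint ranges: [-3.03, 3.03], [-0.79, 2.21], [0.23, 2.52], [-1.04, 4.18], [0, 3.07], [-2.55, 2.55]. Speed limits (rad/s): [2.22, 2.22, 2.57, 3.14, 3.14, 3.14].

### API

Orientations are given as [roll, pitch, yaw] about the fixed x, y, z axes, in that order (R = Rz(yaw) Ry(pitch) Rx(roll)).
In Python, from station import ctrl gives the robot as it stands. The module is installed in compiled form; this text tells all that it offers.
- The arm moves only by the tool servo_tool, never from a script. Its argument "motion" is a list of rows, each a list of 5 numbers: the closure, from 0 (fully open) to 1 (shut), then the shift along the world's x, y, z in cm, then the turn about the world's z in degrees. A call has 1 to 20 rows; each row is the pose to reach, as a shift and turn from the pose commanded when the call began; what a row does not reach only later rows make up. A row lasts 1/8 s, in which the tool goes at most 62.5 mm and 10.7 degrees, less where a joint would pass 70% of its speed; a pose out of reach is approached as far as the arm can. A call with a gripper value outside its range is refused whole. The fingers move at their own pace and stop on an object; "squeeze" is the grip in N (left out, the last holds). Time passes only in rows, so rows that repeat a pose let the fingers close. It gives the time, the measured TCP pose, the force, the opening and the grip force at its end, in the units of the state.
- ctrl.get_obs(): the state, without advancing time (a new reading comes with each control period).
- ctrl.camera(name): name is "scene" or "top" or "wrist"; returns a dict with "image" (420x560x3 uint8, red, green, blue), "fx", "fy", "cx", "cy" (pixels), "camera_from_world" (4x4, takes a point from world to camera coordinates); the wrist camera has in their place "hand_eye" (4x4, takes a point from camera to tool coordinates, whose origin is the TCP and whose axes are the flange's). Camera axes: x right, y up, looking along -z (the intrinsics and any distortion apply to the point x, -y, -z); pixel columns grow to the right and rows downward; lengths in m; the calibration is good to about 2 mm. A picture is of the moment at which its call begins: read the wrist's pose just before it. There is no depth.
- ctrl.hand_in(): hands the job in; it is judged then, once.
The state is a dict: "time_s": time; "qpos": joint angles; "joint_vel": joint speeds; "tau": joint torques, N m; "ee_pos": TCP position; "eef_rot": TCP orientation; "force": force on the tool from outside, world axes, zero at the start; "moment": the same for the moment, N m; "grip_width": finger opening in m; "grip_force": force on a finger pad.
Only numpy, scipy, OpenCV 4.12 (cv2) and the standard library are available. Lean on these libraries where they do the work, as an engineer would, in place of code of your own. Each camera call takes 0.05 s, during which the arm holds its last target. There are 200 camera calls.

### The job

Close the open filter bay on top of the white moisture analyser with the grey cover that has the orange lip: tip the cover lip-down, hook the orange lip under the analyser's orange-edged ledge, then swing the other end down until the cover lies flat on the floor of the bay, and let go. Leave the blue cover where it lies.

Things in the scene. Friction and masses are not known exactly. Their poses are not given: they have to be found in the camera images.
- analyser: Fixed white instrument 200 x 360 mm with an open bay on top. Origin: on the table under the bay; z up. Bay: dark solid floor z 70 mm, x -88 to +52, y -55 to +55 mm. On the -x side (towards the robot) a 4 mm orange-edged ledge roofs x -88 to -52 mm, underside z 92. Side walls and the wall at x = +52 (33 thick) end at z 88. Beside the bay at y +100 to +260: a round white hood, top z 154 mm.
- cover: Cover to fit, loose on the table: flat plate 120 (x) x 86 (y) x 5 mm, 0.14 kg, grey, the last 24 mm at its -x end orange (the lip). Origin: centre of its underside; z up. Upright black grip at its centre: 14 mm thick along x, 50 wide along y, z 5 to 60 mm; pinch it across the 14 mm. Fingertips kept above z 27 mm of the cover clear the ledge when opening.
- lip (a point): Middle of the lower edge of the lip's tip: x -60, z 0 mm on the cover. The bay's opening between ledge and opposite wall (104 mm) is shorter than the cover, so it goes in tilted, lip end low: about 15 degrees leaves room in the 22 mm high, 36 mm deep slot under the ledge. Fitted, cover and analyser x axes agree; play is 20 mm in all along x, 12 mm to either side.
- blue_cover: Bystander: a cover of the same size with the same black grip, but all blue and not for this bay. Origin: centre of its underside. To be left where it lies.
There are look-alikes about, which are no part of the job. Leave any purple look-alike of the cover alone.

How it is judged:
On the way:
1. the lip is under the ledge while the cover is still tilted (x of lip in the frame of analyser between -0.092 and -0.058 m and z of lip in the frame of analyser between 0.065 and 0.09 m and angle between cover's own z axis and vertical above 0.07 rad and y of lip in the frame of analyser between -0.03 and 0.03 m), for 0.1 s.
At the end, for the whole second after the job is handed in: The grey cover lies at rest and flat (within 3.4 degrees) on the bay floor, the tip of its lip at least 8 mm under the ledge and within 5 mm of floor height, the cover within 18 mm of the bay's middle line; the blue cover is within 30 mm of where it was (x of lip in the frame of analyser between -0.092 and -0.06 m and z of lip in the frame of analyser between 0.065 and 0.075 m and y of cover in the frame of analyser between -0.018 and 0.018 m and angle between cover's own z axis and vertical below 0.06 rad and linear speed of cover below 0.02 m/s and distance of blue_cover from where it was at the start of the episode below 0.03 m); the robot touches nothing.
It fails at once if the blue cover is moved by more than 30 mm (distance of blue_cover from where it was at the start of the episode above 0.03 m).
It also fails if it takes over 45 s, if anything falls off the work surface, if the arm or the gripper's body presses on something with over 40 N, if the wrist force passes 120 N, or if a joint passes its speed limit or range.

## Working session

There is one attempt and no reset: what is moved stays moved. The work goes in short steps, Python scripts to look and compute and a tool call to move; the robot and the scene stay as the last step left them, time stands still between calls to the robot, and variables do not carry over. Pictures are saved under pics/ and viewed, at most 10 in all, crops included, and the job is handed in when it is done.

Besides the shell and the picture viewer there is one more tool, called after "Call:" as name(argument=value, ...), one argument or row to a line, values as JSON. servo_tool: Moves the arm, as the interface text tells. Its arguments: {"type":"object","properties":{"motion":{"type":"array","items":{"type":"array","items":{"type":"number"}}},"squeeze":{"type":"number"}},"required":["motion"]}

```bash
mkdir -p pics; cat > h.py <<'E'
import numpy as np, cv2
from scipy.spatial.transform import Rotation as R
from station import ctrl
def cam(n):
    o=ctrl.get_obs(); c=ctrl.camera(n); c['obs']=o
    if n=='wrist':
        T=np.eye(4);T[:3,:3]=R.from_euler('xyz',o['eef_rot']).as_matrix() if np.size(o['eef_rot'])==3 else np.array(o['eef_rot']).reshape(3,3)
        T[:3,3]=o['ee_pos'];c['w']=T@np.array(c['hand_eye'])
    else: c['w']=np.linalg.inv(np.array(c['camera_from_world']))
    return c
def save(c,f): cv2.imwrite('pics/'+f,c['image'][:,:,::-1])
def ray(c,u,v,z):
    d=c['w'][:3,:3]@np.array([(u-c['cx'])/c['fx'],-(v-c['cy'])/c['fy'],-1]);p=c['w'][:3,3]
    return p+d*(z-p[2])/d[2]
def proj(c,P):
    p=np.linalg.inv(c['w'])@np.append(P,1); return np.array([c['cx']-c['fx']*p[0]/p[2],c['cy']+c['fy']*p[1]/p[2]])
E
python3 - <<'E'
from h import *
t=cam('top');s=cam('scene')
save(t,'top0.png');save(s,'scene0.png')
print({k:v for k,v in t.items() if k not in('image',)})
E
```

```text
{'fx': 472.994814089633, 'fy': 472.994814089633, 'cx': 276.46384115648743, 'cy': 222.28905239548064, 'camera_from_world': array([[-1.17096612e-04, -9.99870593e-01,  1.60867717e-02,
        -1.65400819e-01],
       [ 9.81605785e-01,  2.95634277e-03,  1.90896158e-01,
        -4.15786621e-01],
       [-1.90919013e-01,  1.58132214e-02,  9.81478412e-01,
        -1.09548382e+00],
       [ 0.00000000e+00,  0.00000000e+00,  0.00000000e+00,
         1.00000000e+00]]), 'obs': {'time_s': 0.0, 'qpos': array([ 1.10141728e+00,  3.00505659e-01,  1.52159257e+00, -1.35866052e-05,
        1.32070530e+00, -6.65802325e-02]), 'joint_vel': array([ 9.59770758e-04, -1.37681804e-04, -7.32955621e-04,  2.65326354e-04,
       -5.34780483e-04, -6.53506731e-05]), 'tau': array([ 2.02397270e-03, -5.31799865e+01, -3.52745569e+01,  7.08735734e-02,
        2.44694244e-02, -9.53062158e-05]), 'ee_pos': array([0.21557732, 0.50595858, 0.40406237]), 'eef_rot': array([-3.14038358e+00, -6.74302508e-05,  2.73879717e+00]), 'force': array([0.20099027, 0.60386402, 1.00065183]), 'moment': array([ 0.02711961,  0.00282409, -0.0613699 ]), 'grip_force': 0.0, 'grip_width': 0.0940471771072666}, 'w': array([[-1.17096612e-04,  9.81605785e-01, -1.90919013e-01,
         1.98970495e-01],
       [-9.99870593e-01,  2.95634277e-03,  1.58132214e-02,
        -1.46827079e-01],
       [ 1.60867717e-02,  1.90896158e-01,  9.81478412e-01,
         1.15722656e+00],
       [ 0.00000000e+00,  0.00000000e+00,  0.00000000e+00,
         1.00000000e+00]])}
```

View pics/top0.png

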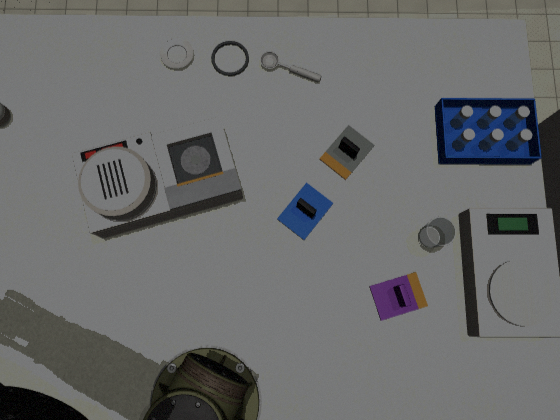

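View pics/scene0.png

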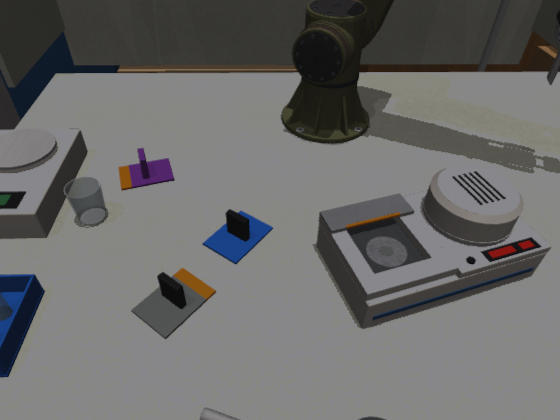

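Top view: the grey cover with orange lip is at about (347,152) with the lip end at (335,170). The blue cover (bystander) is at (306,210) and the purple look-alike with an orange end at (398,296). The analyser bay is at (200,160), with its ledge on the robot side. The grey/orange one fits the description; I'll confirm it in a crop while measuring.

```bash
python3 - <<'E'
from h import *
t=cam('top');im=t['image']
hsv=cv2.cvtColor(im,cv2.COLOR_RGB2HSV)
crop=im[100:250,120:390]
cv2.imwrite('pics/crop.png',cv2.resize(crop[:,:,::-1].astype(float).clip(0,140)*1.8,None,fx=2.9,fy=2.9,interpolation=cv2.INTER_CUBIC))
org=cv2.inRange(hsv,(8,120,60),(25,255,255))
n,l,st,ce=cv2.connectedComponentsWithStats(org)
for i in range(1,n):
    if st[i,4]>15:
        r=cv2.minAreaRect(np.argwhere(l==i)[:,::-1].astype(np.float32)); print('orange',st[i],r,cv2.boxPoints(r).round(1).tolist())
for p in [(360,160),(347,137),(335,172),(370,120),(180,140),(195,160),(210,190)]: print(p,im[p[1],p[0]],hsv[p[1],p[0]])
E
```

```text
orange [320 152  31  27 307] ((335.08538818359375, 165.26829528808594), (32.95266342163086, 9.370426177978516), 38.65980529785156) [[319.29998779296875, 158.60000610351562], [325.1000061035156, 151.3000030517578], [350.8999938964844, 171.89999389648438], [345.0, 179.1999969482422]]
orange [177 172  46  14 114] ((199.47923278808594, 178.42579650878906), (2.388150453567505, 46.838565826416016), 74.35775756835938) [[176.60000610351562, 183.60000610351562], [221.6999969482422, 171.0], [222.39999389648438, 173.3000030517578], [177.1999969482422, 185.89999389648438]]
orange [407 272  21  36 328] ((416.88421630859375, 289.7405090332031), (35.48907470703125, 9.202619552612305), 70.70995330810547) [[406.70001220703125, 274.5], [415.3999938964844, 271.5], [427.1000061035156, 305.0], [418.3999938964844, 308.0]]
(360, 160) [77 79 76] [50 10 79]
(347, 137) [72 74 71] [50 10 74]
(335, 172) [102  99  93] [ 20  23 102]
(370, 120) [122 123 122] [ 60   2 123]
(180, 140) [109 109 109] [  0   0 109]
(195, 160) [77 77 75] [30  7 77]
(210, 190) [88 89 90] [105   6  90][ WARN:0@0.456] global loadsave.cpp:1063 imwrite_ Unsupported depth image for selected encoder is fallbacked to CV_8U.
```

View pics/crop.png

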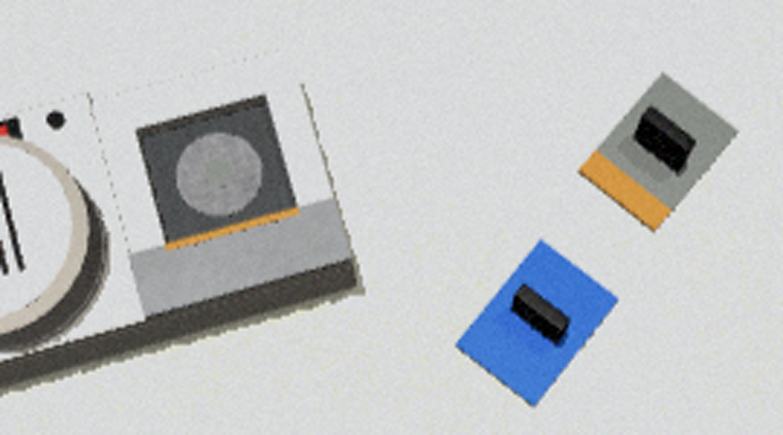

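```bash
cat > m.py <<'E'
from h import *
def quad(m):
    n,l,st,ce=cv2.connectedComponentsWithStats(m)
    i=1+np.argmax(st[1:,4]); c,_=cv2.findContours((l==i).astype(np.uint8),cv2.RETR_EXTERNAL,cv2.CHAIN_APPROX_NONE)
    c=max(c,key=cv2.contourArea); return cv2.boxPoints(cv2.minAreaRect(c)),c
E
python3 - <<'E'
from m import *
t=cam('top');im=t['image'].astype(int)
v=im.max(2);sat=v-im.min(2)
m=np.zeros(v.shape,np.uint8);m[118:187,312:382]=1
mk=cv2.medianBlur((((v<98)|(sat>35))&(m>0)).astype(np.uint8),3)
q,c=quad(mk);W=np.array([ray(t,*(p),.003) for p in q]);print('cover quad',q.round(1).tolist());print(W.round(4).tolist())
print('ctr',W.mean(0),[np.linalg.norm(W[i]-W[i-1]).round(4) for i in range(4)])
org=(sat>35)&(m>0); o=ray(t,*np.argwhere(org)[:,::-1].mean(0),.005);print('lip ctr',o)
m[:]=0;m[128:190,160:230]=1
mk=cv2.medianBlur((((v<90)|(sat>35))&(m>0)).astype(np.uint8),3)
# bay: wall edge at x=+52 z 88 and the orange edge
hsv=cv2.cvtColor(t['image'],cv2.COLOR_RGB2HSV);og=(cv2.inRange(hsv,(8,120,60),(25,255,255))>0)&(m>0)
P=np.array([ray(t,u,w,.094) for w,u in np.argwhere(og)]);ctr=P.mean(0)
r=cv2.minAreaRect(P[:,:2].astype(np.float32));print('orange edge',ctr,r,cv2.boxPoints(r).tolist())
cols=[];
for u in range(170,210,2):
    col=v[128:172,u]; k=np.argmax(col<80); 
    if k: cols.append(ray(t,u,128+k-.5,.088)[:2])
cols=np.array(cols);vx,vy,x0,y0=cv2.fitLine(cols.astype(np.float32),cv2.DIST_HUBER,0,.01,.01).ravel()
print('far wall edge',x0,y0,np.degrees(np.arctan2(vy,vx)));print(cols.round(3).tolist())
E
```

```text
cover quad [[318.5, 158.8000030517578], [348.1000061035156, 123.30000305175781], [374.29998779296875, 145.10000610351562], [344.70001220703125, 180.60000610351562]]
[[0.5893, -0.273, 0.003], [0.6862, -0.3517, 0.003], [0.627, -0.4175, 0.003], [0.5318, -0.3385, 0.003]]
ctr [ 0.60855543 -0.34516625  0.003     ] [np.float64(0.0871), np.float64(0.1248), np.float64(0.0886), np.float64(0.1238)]
lip ctr [ 0.57168272 -0.31459888  0.005     ]
orange edge [0.50903845 0.01561467 0.094     ] ((0.5093128085136414, 0.014960430562496185), (0.0058323475532233715, 0.10821901261806488), 16.67795181274414) [[0.4909903407096863, 0.06595679372549057], [0.52204829454422, -0.03770977258682251], [0.5276352763175964, -0.0360359326004982], [0.49657732248306274, 0.06763063371181488]]
far wall edge 0.61466634 0.032213964 -73.357185
[[0.599, 0.089], [0.599, 0.084], [0.602, 0.079], [0.602, 0.074], [0.604, 0.07], [0.604, 0.065], [0.607, 0.06], [0.607, 0.056], [0.609, 0.051], [0.609, 0.046], [0.612, 0.042], [0.614, 0.037], [0.614, 0.032], [0.617, 0.028], [0.617, 0.023], [0.62, 0.018], [0.62, 0.013], [0.622, 0.009], [0.622, 0.004], [0.625, -0.001]]
```

The crop confirms it: grey plate with the orange lip at its lower-left, blue below-left, and the purple one elsewhere. The cover is at about (0.6085, -0.345), yaw -39.1°. The analyser origin is at about (0.560, 0.030), yaw 16.7°. The tool can't tilt, so I'll pinch across the grip's 50 mm width, which leaves the cover free to pivot between the pads. I'll tip it by lowering its far end onto the bay's far wall.

Call:
servo_tool(
  motion=[
    [0, 39.3, -85.1, -4, -16],
    [0, 39.3, -85.1, -4, -16],
    [0, 39.3, -85.1, -4, -16],
    [0, 39.3, -85.1, -4, -16],
    [0, 39.3, -85.1, -4, -16],
    [0, 39.3, -85.1, -4, -16],
    [0, 39.3, -85.1, -4, -16],
    [0, 39.3, -85.1, -4, -16],
    [0, 39.3, -85.1, -4, -16],
    [0, 39.3, -85.1, -4, -16],
    [0, 39.3, -85.1, -4, -16],
    [0, 39.3, -85.1, -4, -16],
    [0, 39.3, -85.1, -4, -16],
    [0, 39.3, -85.1, -4, -16],
    [0, 39.3, -85.1, -4, -16],
    [0, 39.3, -85.1, -4, -16],
    [0, 39.3, -85.1, -4, -16],
    [0, 39.3, -85.1, -4, -16],
  ],
  squeeze=12,
)

```text
time_s: 2.45
ee_pos: [0.6085, -0.3438, 0.3656]
eef_rot: [3.141, 0.001, 2.461]
force: [-0.5, 0.1, 0.3]
grip_width: 0.0938
grip_force: 0.0
```

```bash
python3 - <<'E'
from h import *
w=cam('wrist');im=w['image'];save(w,'w1.png');o=w['obs'];print(o['ee_pos'],np.degrees(o['eef_rot']))
v=im.max(2).astype(int)
for p in [(.6085,-.345,0.005),(.6085,-.345,0.06)]: print(proj(w,p))
m=(v<25).astype(np.uint8);n,l,st,ce=cv2.connectedComponentsWithStats(m)
for i in range(1,n):
    if st[i,4]>200: print(st[i],ce[i])
E
```

```text
[ 0.60850114 -0.3437667   0.36557233] [1.79990647e+02 4.70168062e-02 1.40988332e+02]
[281.26196248 199.50536058]
[281.09139755 211.71829139]
[ 238    0   58   24 1253] [268.17557861  11.19074222]
[258 197  50  24 958] [283.28496868 208.67223382]
[ 137  247   73   82 1385] [186.49891697 291.72851986]
[ 340  247   66   82 1405] [376.67615658 292.28754448]
[    0   293   560   127 17907] [141.2940191  377.27413861]
[ 433  293  127  102 7187] [501.8508418  342.88980103]
```

View pics/w1.png

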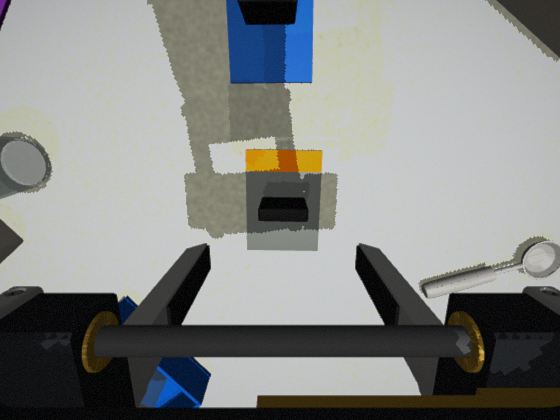

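The wrist view shows the cover squarely aligned below the gripper: lip at rows 150–172, plate bottom at row 250, grip at (283,209).

```bash
python3 - <<'E'
from h import *
w=cam('wrist')
C=[ray(w,u,v,.005) for u,v in [(246,150),(322.5,150),(319,250),(247,250)]]
print(np.round(C,4));print('c',np.mean(C,0)); d=(C[2]+C[3]-C[0]-C[1]);print(np.degrees(np.arctan2(d[1],d[0])))
d=C[1]-C[0];print(np.degrees(np.arctan2(d[1],d[0])))
g=[ray(w,u,v,.06) for u,v in [(258,221),(308,221)]];print('grip top far edge',g)
E
```

```text
[[ 0.5398 -0.34    0.005 ]
 [ 0.5936 -0.2735  0.005 ]
 [ 0.6869 -0.3491  0.005 ]
 [ 0.6314 -0.4176  0.005 ]]
c [ 0.61291994 -0.34506769  0.005     ]
-39.632449962758756
51.00708519771744
grip top far edge [array([ 0.60151231, -0.36909549,  0.06      ]), array([ 0.63300175, -0.3302196 ,  0.06      ])]
```

Call:
servo_tool(
  motion=[
    [0, 0.25, -0.1, -4, 0],
    [0, 0.25, -0.1, -8, 0],
    [0, 0.25, -0.1, -11, 0],
    [0, 0.25, -0.1, -13, 0],
    [0, 0.25, -0.1, -13, 0],
    [0.6, 0.25, -0.1, -13, 0],
    [0.6, 0.25, -0.1, -13, 0],
    [0.6, 0.25, -0.1, -13, 0],
    [0.6, 0.25, -0.1, -13, 0],
    [0.6, 0.25, -0.1, -13, 0],
    [0.6, 0.25, -0.1, -13, 0],
    [0.6, 0.25, -0.1, -13, 0],
  ],
  squeeze=12,
)

```text
time_s: 4.05
ee_pos: [0.6111, -0.346, 0.2348]
eef_rot: [3.142, 0.0, 2.46]
force: [-0.2, -0.1, 2.0]
grip_width: 0.0497
grip_force: 12.0
```

Call:
servo_tool(
  motion=[
    [0.6, 0, 0, 5, 0],
    [0.6, 0, 0, 10, 0],
    [0.6, 0, 0, 15, 0],
    [0.6, -3.6, 38.1, 15, 55.8],
    [0.6, -3.6, 38.1, 15, 55.8],
    [0.6, -3.6, 38.1, 15, 55.8],
    [0.6, -3.6, 38.1, 15, 55.8],
    [0.6, -3.6, 38.1, 15, 55.8],
    [0.6, -3.6, 38.1, 15, 55.8],
    [0.6, -3.6, 38.1, 15, 55.8],
    [0.6, -3.6, 38.1, 15, 55.8],
    [0.6, -3.6, 38.1, 15, 55.8],
    [0.6, -3.6, 38.1, 15, 55.8],
  ],
)

```text
time_s: 5.68
ee_pos: [0.5753, 0.0338, 0.3845]
eef_rot: [3.142, -0.0, -2.852]
force: [-1.0, 0.0, -1.1]
grip_width: 0.05
grip_force: 12.0
```

```bash
python3 - <<'E'
from h import *
w=cam('wrist');save(w,'w2.png');s=cam('scene');save(s,'s2.png')
cv2.imwrite('pics/c2.png',np.hstack([cv2.resize(w['image'][:,:,::-1],None,fx=.7,fy=.7),cv2.resize(s['image'][100:394,300:560,::-1],None,fx=1,fy=1)]))
E
```

```text
(no output)
```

View pics/c2.png

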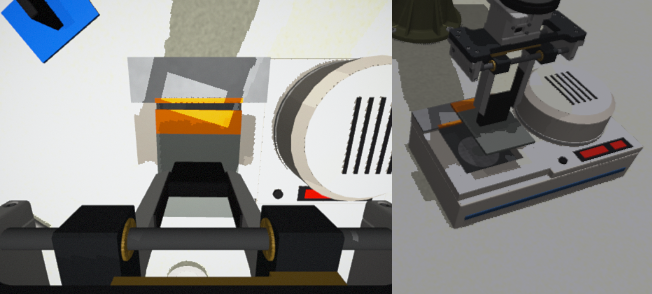

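The cover hangs flat above the bay. In the wrist view its lip is at about rows 107–133 (crop scale), just beyond the ledge's orange edge at row 100. Measuring the relative alignment.

```bash
cat > rel.py <<'E'
from h import *
w=cam('wrist');o=w['obs'];im=w['image'];hsv=cv2.cvtColor(im,cv2.COLOR_RGB2HSV)
m=cv2.inRange(hsv,(8,130,60),(28,255,255));m[:,:190]=0;m[:,380:]=0
for u in (226,240,260,280,300,320,335,342):
    r=np.where(m[:,u]>0)[0]; print(u,[ (a[0],a[-1]) for a in np.split(r,np.where(np.diff(r)>1)[0]+1) if len(a)])
for v in (138,140,142,160,170,180):
    c=np.where(m[v]>0)[0]; print('row',v,c[:1],c[-1:])
E
python3 rel.py
```

```text
226 [(np.int64(140), np.int64(146)), (np.int64(156), np.int64(190)), (np.int64(396), np.int64(406))]
240 [(np.int64(140), np.int64(146)), (np.int64(156), np.int64(190)), (np.int64(396), np.int64(406))]
260 [(np.int64(140), np.int64(146)), (np.int64(156), np.int64(190)), (np.int64(396), np.int64(406))]
280 [(np.int64(140), np.int64(146)), (np.int64(156), np.int64(190)), (np.int64(396), np.int64(406))]
300 [(np.int64(140), np.int64(146)), (np.int64(156), np.int64(191)), (np.int64(396), np.int64(406))]
320 [(np.int64(140), np.int64(146)), (np.int64(157), np.int64(191)), (np.int64(396), np.int64(406))]
335 [(np.int64(140), np.int64(146)), (np.int64(157), np.int64(191)), (np.int64(396), np.int64(406))]
342 [(np.int64(140), np.int64(146)), (np.int64(157), np.int64(191)), (np.int64(396), np.int64(406))]
row 138 [] []
row 140 [221] [346]
row 142 [221] [346]
row 160 [222] [344]
row 170 [222] [344]
row 180 [223] [344]
```

```bash
python3 - <<'E'
from h import *
w=cam('wrist');o=w['obs'];p=o['ee_pos'];a=np.radians(np.degrees(o['eef_rot'][2])+180);print(np.degrees(a))
X=np.array([np.cos(a),np.sin(a)]);Y=np.array([-X[1],X[0]])
def loc(u,v,z): q=ray(w,u,v,z)[:2]-p[:2]; return (1000*np.array([q@X,q@Y])).round(1)
h=p[2]-.235
print('edge bot',loc(221,146.5,.096),loc(346.5,146.5,.096),loc(283.5,139.5,.096),'(z96)',loc(283.5,146.5,.092))
print('lip tip',[loc(u,155.7,h+.005) for u in(222,344.5)],[loc(u,190.7,h+.005) for u in(222.5,344.5)])
c=p[:2];E=ray(w,283.5,146.5,.094)[:2];print('analyser origin est',E+.052*X)
E
```

```text
16.66616908552143
edge bot [-63.8 -55.3] [-63.9  55.1] [-69.8  -0.4] (z96) [-63.7  -0.3]
lip tip [array([-60.4, -43.3]), array([-60.5,  41.8])] [array([-35.8, -44.2]), array([-35.8,  43.2])]
analyser origin est [0.56401413 0.03062372]
```

Call:
servo_tool(
  motion=[
    [0.6, 1.0, 0.3, 0, 0],
    [0.6, 1.0, 0.3, -3, 0],
    [0.6, 1.0, 0.3, -5.5, 0],
    [0.6, 1.0, 0.3, -6.0, 0],
    [0.6, 1.0, 0.3, -6.2, 0],
    [0.6, 1.0, 0.3, -6.4, 0],
    [0.6, 1.0, 0.3, -6.4, 0],
  ],
)

```text
time_s: 6.75
ee_pos: [0.5853, 0.038, 0.3221]
eef_rot: [-3.141, 0.002, -2.85]
force: [-2.9, -1.0, 5.2]
grip_width: 0.0499
grip_force: 12.0
```

```bash
python3 rel.py
```

```text
226 [(np.int64(125), np.int64(133)), (np.int64(156), np.int64(190)), (np.int64(396), np.int64(406))]
240 [(np.int64(125), np.int64(133)), (np.int64(156), np.int64(190)), (np.int64(396), np.int64(406))]
260 [(np.int64(125), np.int64(133)), (np.int64(156), np.int64(190)), (np.int64(397), np.int64(406))]
280 [(np.int64(125), np.int64(133)), (np.int64(156), np.int64(191)), (np.int64(396), np.int64(406))]
300 [(np.int64(125), np.int64(133)), (np.int64(157), np.int64(191)), (np.int64(396), np.int64(406))]
320 [(np.int64(125), np.int64(134)), (np.int64(157), np.int64(191)), (np.int64(396), np.int64(406))]
335 [(np.int64(125), np.int64(134)), (np.int64(157), np.int64(191)), (np.int64(396), np.int64(406))]
342 [(np.int64(125), np.int64(134)), (np.int64(157), np.int64(191)), (np.int64(396), np.int64(406))]
row 138 [] []
row 140 [] []
row 142 [] []
row 160 [222] [345]
row 170 [222] [345]
row 180 [223] [344]
```

Contact is made (5 N), with no tilt yet. I'll lower it in small steps.

Call:
servo_tool(
  motion=[
    [0.6, 0, 0, -0.2, 0],
    [0.6, 0, 0, -0.4, 0],
    [0.6, 0, 0, -0.4, 0],
  ],
  squeeze=8,
)

```text
time_s: 7.18
ee_pos: [0.5851, 0.0379, 0.3177]
eef_rot: [-3.141, 0.001, -2.85]
force: [-4.5, -1.2, 5.2]
grip_width: 0.0501
grip_force: 8.0
```

```bash
python3 rel.py|tail -20
```

```text
226 [(np.int64(125), np.int64(134)), (np.int64(157), np.int64(190)), (np.int64(396), np.int64(406))]
240 [(np.int64(125), np.int64(134)), (np.int64(157), np.int64(190)), (np.int64(396), np.int64(406))]
260 [(np.int64(125), np.int64(134)), (np.int64(157), np.int64(190)), (np.int64(396), np.int64(406))]
280 [(np.int64(125), np.int64(134)), (np.int64(157), np.int64(191)), (np.int64(396), np.int64(406))]
300 [(np.int64(125), np.int64(134)), (np.int64(157), np.int64(191)), (np.int64(396), np.int64(406))]
320 [(np.int64(125), np.int64(134)), (np.int64(157), np.int64(191)), (np.int64(397), np.int64(406))]
335 [(np.int64(125), np.int64(134)), (np.int64(158), np.int64(191)), (np.int64(396), np.int64(406))]
342 [(np.int64(125), np.int64(134)), (np.int64(158), np.int64(191)), (np.int64(397), np.int64(406))]
row 138 [] []
row 140 [] []
row 142 [] []
row 160 [222] [344]
row 170 [223] [344]
row 180 [223] [343]
```

```bash
python3 - <<'E'
from h import *
s=cam('scene')
c=s['image'][150:330,300:500,::-1]
cv2.imwrite('pics/s3.png',np.clip(cv2.resize(c,None,fx=3.3,fy=3.3,interpolation=cv2.INTER_CUBIC)*1.6,0,255))
E
```

```text
[ WARN:0@0.582] global loadsave.cpp:1063 imwrite_ Unsupported depth image for selected encoder is fallbacked to CV_8U.
```

View pics/s3.png

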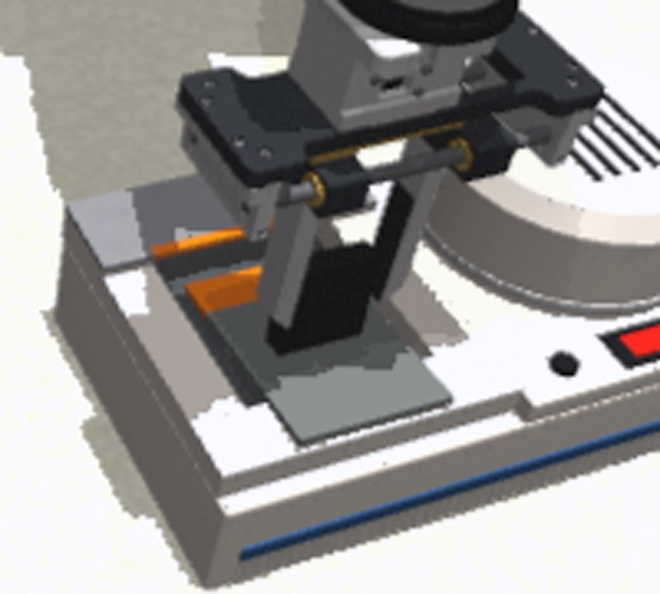

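The picture shows the cover's far end resting on the wall top, corner at (302,443) in the crop. The lip's near corner is at (188,287). I'll intersect those rays with the plate's side plane to get the tilt.

```bash
cat > tilt.py <<'E'
from h import *
import sys
def side(c,pts,y=-.043):
    p=np.array(ctrl.get_obs()['ee_pos']);a=ctrl.get_obs()['eef_rot'][2]+np.pi
    X=np.array([np.cos(a),np.sin(a),0]);Y=np.array([-X[1],X[0],0]);C=c['w'][:3,3];out=[]
    for u,v in pts:
        d=c['w'][:3,:3]@np.array([(u-c['cx'])/c['fx'],-(v-c['cy'])/c['fy'],-1])
        k=(y-(C-p)@Y)/(d@Y);q=C+k*d;out.append([(q-p)@X*1000,q[2]*1000])
    out=np.array(out);e=out[1]-out[0];print(out.round(1).tolist(),'len',np.hypot(*e).round(1),'tilt',np.degrees(np.arctan2(e[1],e[0])).round(1))
if __name__=='__main__':
    s=cam('scene')
    f=lambda x,y:(300+x/3.3,150+y/3.3)
    side(s,[f(186,290),f(302,446)])
    E=f(152,250);print(E,'ledge left end, top/bot',ray(s,*E,.094))
    for z in(.088,): print('wall top corner near far',ray(s,*f(222,475),z))
E
python3 tilt.py
```

```text
[[-54.4, 83.6], [63.3, 94.2]] len 118.2 tilt 5.2
(346.06060606060606, 225.75757575757575) ledge left end, top/bot [ 0.52494522 -0.03545179  0.094     ]
wall top corner near far [ 0.6692345  -0.02484827  0.088     ]
```

It is tilting, now about 5°. Lowering further.

Call:
servo_tool(
  motion=[
    [0.6, 0, 0, -0.2, 0],
    [0.6, 0, 0, -0.4, 0],
    [0.6, 0, 0, -0.45, 0],
    [0.6, 0, 0, -0.45, 0],
  ],
)

```text
time_s: 7.82
ee_pos: [0.5851, 0.0378, 0.3132]
eef_rot: [-3.141, 0.001, -2.85]
force: [-4.2, -1.7, 6.4]
grip_width: 0.0496
grip_force: 8.0
```

```bash
python3 - <<'E'
from h import *
s=cam('scene')
c=s['image'][150:330,300:500,::-1]
cv2.imwrite('pics/s4.png',np.clip(cv2.resize(c,None,fx=3.3,fy=3.3,interpolation=cv2.INTER_CUBIC)*1.6,0,255).astype(np.uint8))
E
```

```text
(no output)
```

View pics/s4.png

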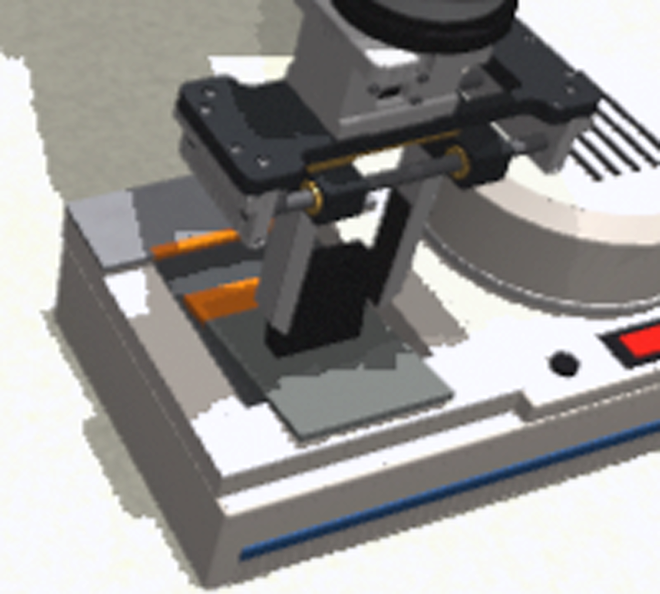

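Lip corner is now at (182,297) and the far corner at (302,441), so the cover is steeper.

```bash
python3 - <<'E'
from tilt import *
s=cam('scene');f=lambda x,y:(300+x/3.3,150+y/3.3)
side(s,[f(182,300),f(302,444)]);side(s,[f(183,298),f(302,445)])
E
python3 rel.py | sed -n 2,5p
```

```text
[[-56.1, 73.9], [63.0, 95.2]] len 120.9 tilt 10.2
[[-55.5, 76.0], [63.2, 94.7]] len 120.2 tilt 8.9
240 [(np.int64(125), np.int64(134)), (np.int64(157), np.int64(191)), (np.int64(396), np.int64(406))]
260 [(np.int64(126), np.int64(134)), (np.int64(158), np.int64(191)), (np.int64(396), np.int64(406))]
280 [(np.int64(125), np.int64(134)), (np.int64(158), np.int64(191)), (np.int64(396), np.int64(406))]
300 [(np.int64(125), np.int64(134)), (np.int64(158), np.int64(191)), (np.int64(396), np.int64(406))]
```

Tilt is about 9.5° with the lip at about z 75. Next I slide it under the ledge, 43 mm towards -x of the analyser.

Call:
servo_tool(
  motion=[
    [0.6, 0, 0, 0.15, 0],
    [0.6, -1.0, -0.3, 0.15, 0],
    [0.6, -2.0, -0.6, 0.15, 0],
    [0.6, -3.0, -0.9, 0.15, 0],
    [0.6, -3.6, -1.08, 0.15, 0],
    [0.6, -4.2, -1.26, 0.15, 0],
    [0.6, -4.2, -1.26, 0.15, 0],
  ],
  squeeze=12,
)

```text
time_s: 8.85
ee_pos: [0.5429, 0.0253, 0.3138]
eef_rot: [-3.142, 0.0, -2.85]
force: [-0.6, -0.0, -1.6]
grip_width: 0.05
grip_force: 12.0
```

```bash
python3 - <<'E'
from h import *
s=cam('scene');w=cam('wrist')
c=s['image'][150:330,300:500,::-1]
a=cv2.resize(c,None,fx=2.2,fy=2.2,interpolation=cv2.INTER_CUBIC);b=cv2.resize(w['image'][60:340,160:410,::-1],(354,396))
cv2.imwrite('pics/s5.png',np.clip(np.hstack([a,b])*1.6,0,255).astype(np.uint8))
E
```

```text
(no output)
```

View pics/s5.png

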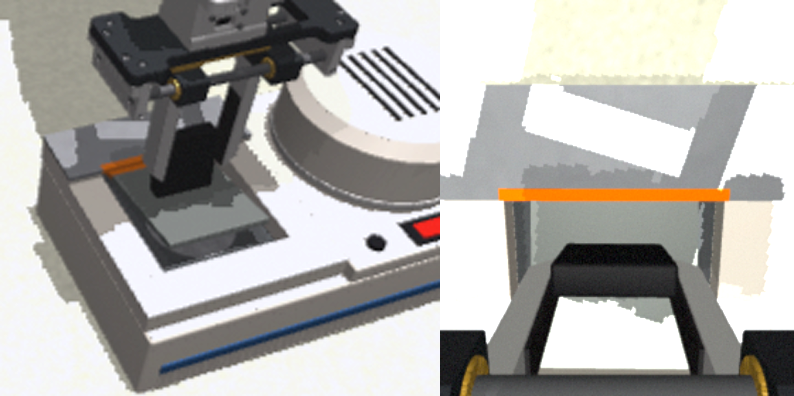

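The lip is fully hidden under the orange edge and the cover is still tilted, with the far end clear inside the wall (corner at about (168,245) in the left half). Lowering the lip onto the floor, then letting go.

Call:
servo_tool(
  motion=[
    [0.6, 0, 0, -0.3, 0],
    [0.6, 0, 0, -0.6, 0],
    [0.6, 0, 0, -0.9, 0],
    [0.6, 0, 0, -1.1, 0],
    [0.6, 0, 0, -1.1, 0],
  ],
  squeeze=6,
)

```text
time_s: 9.57
ee_pos: [0.543, 0.0254, 0.3023]
eef_rot: [3.141, -0.001, -2.85]
force: [0.3, -0.5, -2.2]
grip_width: 0.05
grip_force: 6.0
```

Call:
servo_tool(
  motion=[
    [0, 0, 0, 0, 0],
    [0, 0, 0, 0, 0],
    [0, 0, 0, 0, 0],
    [0, 0, 0, 0, 0],
    [0, 0, 0, 0, 0],
    [0, 0, 0, 3, 0],
    [0, 0, 0, 8, 0],
    [0, 0, 0, 13, 0],
    [0, 0, 0, 15, 0],
    [0, 0, 0, 15, 0],
  ],
)

```text
time_s: 10.82
ee_pos: [0.543, 0.0254, 0.4538]
eef_rot: [-3.141, 0.002, -2.85]
force: [0.3, 0.3, -1.2]
grip_width: 0.0941
grip_force: 0.0
```

```bash
python3 - <<'E'
from h import *
s=cam('scene');w=cam('wrist')
c=s['image'][150:330,300:500,::-1]
a=cv2.resize(c,None,fx=2.2,fy=2.2,interpolation=cv2.INTER_CUBIC);b=cv2.resize(w['image'][60:340,160:410,::-1],(354,396))
cv2.imwrite('pics/s6.png',np.clip(np.hstack([a,b])*1.6,0,255).astype(np.uint8))
E
```

```text
(no output)
```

View pics/s6.png

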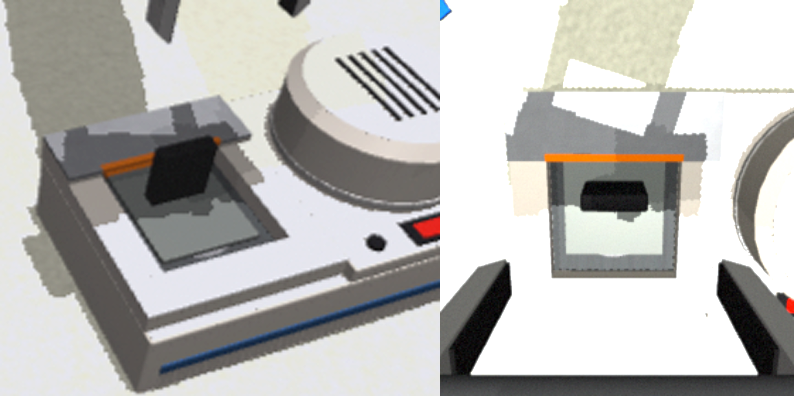

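The cover lies in the bay with its lip under the ledge. The grip is at (614,196) and the far plate edge at about row 255 in the right half. Checking position and flatness numerically.

```bash
python3 - <<'E'
from h import *
w=cam('wrist');o=w['obs'];p=o['ee_pos'];a=o['eef_rot'][2]+np.pi
X=np.array([np.cos(a),np.sin(a)]);Y=np.array([-X[1],X[0]])
f=lambda x,y:(160+(x-440)*250/354,60+y*280/396)
def loc(u,v,z): q=ray(w,u,v,z)[:2]-p[:2]; return (1000*np.array([q@X,q@Y])).round(1)
E=loc(*f(614,161.5),.092);print('edge',E)
for n,(x,y),z in [('far L',(566,254),.075),('far R',(662,254),.075),('grip top far L',(582,211),.13),('grip top far R',(647,211),.13),('opening far',(614,270),.088),('grip base near',(614,182),.13)]: print(n,loc(*f(x,y),z)-E+[-52,0])
g=w['image'][200:250,280].max(1);print(g.tolist())
E
```

```text
edge [-30.1  -0.6]
far L [ 33.4 -42.9]
far R [33.4 43.1]
grip top far L [-20.7 -23.7]
grip top far R [-20.7  24.3]
opening far [43.4  0.1]
grip base near [-42.4  -0.1]
[22, 16, 18, 16, 14, 16, 16, 10, 11, 38, 115, 158, 160, 159, 156, 157, 158, 156, 155, 155, 153, 154, 153, 153, 153, 155, 153, 154, 152, 151, 153, 149, 152, 149, 151, 152, 147, 151, 148, 149, 153, 150, 101, 87, 85, 84, 85, 87, 86, 83]
```

```bash
python3 - <<'E'
from h import *
s=cam('scene');t=cam('top')
a=cv2.resize(s['image'][205:280,340:440,::-1],(600,450),interpolation=cv2.INTER_CUBIC)
b=cv2.resize(s['image'][205:280,340:440,::-1],(600,450),interpolation=cv2.INTER_CUBIC)
cv2.imwrite('pics/s7.png',np.clip(a*1.8,0,255).astype(np.uint8))
E
```

```text
(no output)
```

View pics/s7.png

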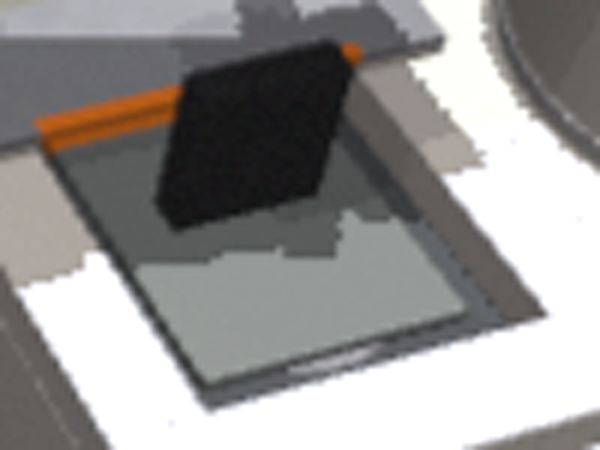

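The far plate edge runs from (207,382) to (465,305), with bay floor visible just beyond it. Intersecting with the side planes gives its height.

```bash
python3 - <<'E'
from tilt import *
s=cam('scene');f=lambda x,y:(340+x/6,205+y/6)
a=f(207,383);b=f(465,305)
for z in(.070,.075,.080,.085):
    A=ray(s,*a,z);B=ray(s,*b,z);print(z,A.round(4),B.round(4),np.linalg.norm(A-B).round(4))
side(s,[a,a],-.0436);side(s,[b,b],.0424)
w=cam('wrist');P=[ray(w,160+(x-440)*250/354,242,z) for x in(566,662) for z in(.075,.085)];print(np.round(P,4))
E
```

```text
0.07 [0.6054 0.0033 0.07  ] [0.5786 0.0853 0.07  ] 0.0863
0.075 [0.6094 0.0016 0.075 ] [0.5828 0.0828 0.075 ] 0.0855
0.08 [ 6.134e-01 -2.000e-04  8.000e-02] [0.5871 0.0804 0.08  ] 0.0847
0.085 [ 0.6174 -0.0019  0.085 ] [0.5913 0.0779 0.085 ] 0.084
[[58.6, 78.1], [58.6, 78.1]] len 0.0 tilt 0.0
[[55.6, 76.7], [55.6, 76.7]] len 0.0 tilt 0.0
[[6.117e-01 4.000e-04 7.500e-02]
 [6.078e-01 5.000e-04 8.500e-02]
 [5.869e-01 8.310e-02 7.500e-02]
 [5.836e-01 8.080e-02 8.500e-02]]
```

The far edge's top is at z 75–78 mm, so the cover is flat within tolerance. It is centred and the lip is about 34 mm under the ledge. Handing in.

```bash
python3 -c "
from station import ctrl
print(ctrl.hand_in())"
```

```text
the job is handed in; nothing more can be done
None
```

The grey cover is hooked under the ledge and, by the camera measurements, lies flat and centred in the bay; I let go, left the blue cover alone and handed the job in, but hand-in gave no verdict.

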